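Push the sanding block through the gravity flap of the returns box

TASK

Put the used sanding block away in the returns box without gripping or lifting it: with the fingers push it gently along the loading shelf until it is in line with the flap, push it on through the gravity flap until it drops inside, and draw the fingers back so that the flap swings fully shut behind it. Leave the small tin, the film gauge and the roll of tape where they are.

Things in the scene. Friction and masses are not known exactly. Their poses are not given: they have to be found in the camera images.
- returns_box: Fixed sheet-aluminium box with a loading shelf in front. Origin on the bench, straight below the closed flap's middle; +x points into the box (the way to push), +y along the flap, to the left as one looks into the box, z up. Shelf: flat plate without rims, top at z = 100 mm, x = -150 to 0, y = -130 to +130 mm. Clear roof on the box, top at z = 174 mm.
- doorway (a point): Middle of the doorway's threshold, on the shelf (box x = 0, y = 0, z = 100 mm). The doorway is 146 mm wide between 5 mm side walls that begin 3 mm in front of the flap, and about 58 mm high; a header bar above it (5 mm before to 5 mm behind the flap) ends 74 mm above the shelf.
- sill_edge (a point): Top middle of the free-turning steel roller, 12 mm thick, that ends the shelf just behind the flap, flush with it (box x = 10 mm, z = 100 mm). Beyond it a pit, 146 mm wide, drops to a floor 4 mm above the bench and runs 116 mm on to the back wall.
- flap (a joint): Steel flap filling the doorway: hangs from a rod 62 mm above the shelf and swings inward only. 0 rad is shut (hanging straight), positive is inward, stop at 1.4 rad. Free-swinging, 80 g, 57 mm from rod to lower edge; falls shut by itself when nothing holds it.
- flap_edge (a point): Middle of the flap's lower edge (105 mm above the bench when shut).
- block_center (a point): Centre of the sanding block: a blue-grey block, 64 mm (its x) by 118 mm (its y) by 30 mm high (z), 0.08 to 0.17 kg, lying flat on the loading shelf with a long side roughly toward the flap, often off to one side of the doorway. Its centre is 15 mm above the shelf at the start. Once its centre is past the roller behind the flap it tips and drops into the pit.
- small_tin: Bystander: small paint tin standing on the bench, beyond the shelf end of the box, 74 mm wide, 62 mm high; origin under its middle.
- film_gauge: Bystander: black hand-held film gauge lying on the bench, beyond the shelf end of the box, 126 x 58 x 26 mm; origin under its middle.
- tape_roll: Bystander: roll of blue tape lying on the bench near its front edge, 96 mm across, 18 mm high; origin under its middle.

How it is judged:
On the way, in this order (a step that is already met when the one before it is completed fails the run):
1. the block, still on the shelf, pushes the flap open (value of joint flap above 0.35 rad and x of block_center in the frame of returns_box above -0.035 m and height (world z) of block_center above 0.085 m), for 0.02 s.
2. the block is down inside the box (x of block_center in the frame of returns_box between 0.014 and 0.126 m and y of block_center in the frame of returns_box between -0.075 and 0.075 m and height (world z) of block_center below 0.075 m), for 0.2 s.
At the end, for the whole second after the job is handed in: The block's centre lies inside the pit of the box, less than 75 mm above the bench, and is at rest; the flap hangs shut (within 0.06 rad); the tin, gauge and tape are within 30 mm of where they stood (all of step 2 and value of joint flap below 0.06 rad and linear speed of sanding_block below 0.02 m/s and distance of each of small_tin, film_gauge, tape_roll from where it was at the start of the episode below 0.03 m); the robot touches nothing.
It fails at once if the block is gripped or pressed hard (fingers on the block with over 25 N) (contact force between the fingers and sanding_block above 25 N).
It fails at once if the block is lifted (its centre more than 25 mm above its height on the shelf) (height (world z) of block_center above 0.14 m).
It fails at once if the block falls off the shelf onto the bench (height (world z) of block_center below 0.08 m and x of block_center in the frame of returns_box below 0 m).
It fails at once if the small tin, the film gauge or the roll of tape is disturbed (distance of any of small_tin, film_gauge, tape_roll from where it was at the start of the episode above 0.03 m).
It also fails if it takes over 48 s, if anything falls off the work surface, if the arm or the gripper's body presses on something with over 40 N, if the wrist force passes 120 N, or if a joint passes its speed limit or range.

ROBOT

A 6-joint arm with a two-finger parallel gripper is mounted at the origin on a cart in front of the work surface, level with it; the furniture and walls round the work are solid. World frame = base frame: x ahead of the robot, y to its left, z up, the work surface at z = 0. Lengths are in m, angles in rad, forces in N, time in s.
With the tool pointing down it reaches from about 0.4 to 0.825 m from the base axis. Payload 7 kg.
Tool frame: the origin (TCP) lies at the very end of the fingers, on their centre line; the grasp point (between the pads) lies 19 mm behind it; z points along the fingers, x is the direction in which the jaws open and shut, and the axes are right-handed (so a half turn about z gives the same grasp; the last joint's range is limited). The gripper opens to 88 mm and grips with 3 to 60 N. Pads are 19 mm wide; open, the fingers measure 130 mm over their backs; the gripper's body (78 mm by 193 mm) begins 47 mm behind the grasp point.
Start: joints at [-0.906, 0.359, 0.012, 0, -1.224, -0.288], TCP at [0.248, -0.628, 0.227] pointing down, gripper open.
Joint ranges: [-3.07, 3.07], [-1.43, 2.12], [-1.02, 1.25], [-3.03, 1.67], [-3.05, -0], [-3.03, 3.03]. Speed limits (rad/s): [2.39, 2.39, 3.01, 3.14, 3.14, 3.14].

INTERFACE

Orientations are given as [roll, pitch, yaw] about the fixed x, y, z axes, in that order (R = Rz(yaw) Ry(pitch) Rx(roll)).
In Python, from station import telemetry, grab_frame, arm, regions_of, pinpoint gives the robot as it stands. The module is installed in compiled form; this text tells all that it offers.
- The arm moves only by the shell command python3 -m inch 'ROWS' [FORCE]. ROWS is text: rows parted by semicolons, each of 7 numbers parted by spaces: the opening, from 0 (shut) to 1 (fully open), then the shift along the world's x, y, z in cm, then the turn, a rotation vector about the world's x, y, z in degrees. A call has 1 to 12 rows; each row is the pose to reach, as a shift and turn from the pose measured when the call began; what a row does not reach only later rows make up. A row lasts 1/8 s, in which the tool goes at most 62.5 mm and 10.7 degrees, less where a joint would pass 70% of its speed; a pose out of reach is approached as far as the arm can. A call with a gripper value outside its range is refused whole. The fingers move at their own pace and stop on an object; FORCE is the grip in N (left out, the last holds). Time passes only in rows, so rows that repeat a pose let the fingers close. It gives the time, the measured TCP pose, the force and the opening at its end, in the units of the state.
- telemetry.get_state(): the state, without advancing time (a new reading comes with each control period).
- grab_frame(name): name is "side" or "top"; returns a dict with "pixels" (400x640x3 uint8, red, green, blue), "fx", "fy", "cx", "cy" (pixels), "R" (3x3) and "t" (3): a world point X has camera coordinates R X + t. Camera axes: x right, y down, z forward; pixel columns grow to the right and rows downward; lengths in m; the calibration is good to about 2 mm. A picture is of the moment at which its call begins. There is no depth.
- arm.job_done(): hands the job in, once; it reports no verdict.
Trained networks look in the newest picture that a camera, given by its name, has taken for a name from the list of things; names that differ only in an ending like _2 or _b are one class to them, and where a whole thing is asked for, a point or a joint stands for the part that bears it (a point fixed in the world has none). Each returns a list of dicts, best first, with "p" (0 to 1); they miss things now and then, are a little off and sometimes report something else, mostly with a low value. They report only what shows in the picture. A call takes as long as a camera call.
- regions_of(camera, name): "pixels" (400x640 bool, what is visible of it) and "bbox" ([left, top, right, bottom] in pixels, round what is visible of it).
- pinpoint(camera, name): "location" ([column, row] in pixels: a listed point, or the origin of a listed thing).
The state is a dict: "t": time; "q": joint angles; "qd": joint speeds; "joint_efforts": joint torques, N m; "eef_pos": TCP position; "ee_rot": TCP orientation; "force": force on the tool from outside, world axes, zero at the start; "moment": the same for the moment, N m; "width": finger opening in m.
Only numpy, scipy, OpenCV 4.12 (cv2) and the standard library are available. Lean on these libraries where they do the work, as an engineer would, in place of code of your own. Each camera call takes 0.05 s, during which the arm holds its last target. There are 200 camera calls.

## Working session

There is one attempt and no reset: what is moved stays moved. The work goes in short steps, Python scripts to look and compute and a shell command to move; the robot and the scene stay as the last step left them, time stands still between calls to the robot, and variables do not carry over. Pictures are saved under pics/ and viewed, about 8 in all and at most 12, crops included, and the job is handed in when it is done.

```bash
mkdir -p pics; cat > h.py <<'E'
import numpy as np, cv2
from station import telemetry, grab_frame, arm, regions_of, pinpoint
def P(f): 
    K=np.array([[f['fx'],0,f['cx']],[0,f['fy'],f['cy']],[0,0,1.]]); return K@np.c_[np.array(f['R']),np.array(f['t'])]
def tri(F,pix):
    X=cv2.triangulatePoints(P(F['side']),P(F['top']),*[np.array(pix[c],float).reshape(2,1) for c in('side','top')])[:,0]
    return X[:3]/X[3]
def onz(f,px,z):
    R=np.array(f['R']);t=np.array(f['t']);d=R.T@np.array([(px[0]-f['cx'])/f['fx'],(px[1]-f['cy'])/f['fy'],1]);c=-R.T@t
    return c+d*(z-c[2])/d[2]
def proj(f,X):
    p=P(f)@np.r_[X,1]; return p[:2]/p[2]
E
python3 - <<'E'
from h import *
F={c:grab_frame(c) for c in('side','top')}
for c in F: cv2.imwrite(f'pics/{c}0.png',F[c]['pixels'][:,:,::-1])
Z=dict(returns_box=0,doorway=.1,sill_edge=.1,flap_edge=.105,block_center=.115,small_tin=0,film_gauge=0,tape_roll=0)
for n,z in Z.items():
    r={c:pinpoint(c,n)[:1] for c in F}
    for c in F:
        for d in r[c]: print(n,c,round(d['p'],2),np.round(d['location'],1),np.round(onz(F[c],d['location'],z),4))
    if all(r.values()): print('   tri',np.round(tri(F,{c:r[c][0]['location'] for c in F}),4))
s=telemetry.get_state();print(s)
for c in F:
  R=np.array(F[c]['R']);print(c,-R.T@np.array(F[c]['t']),F[c]['fx'])
r=regions_of('top','block_center')[:1]
for d in r:
    m=d['pixels'].astype('uint8');print(d['p'],d['bbox'],cv2.minAreaRect(cv2.findNonZero(m)))
    b=cv2.boxPoints(cv2.minAreaRect(cv2.findNonZero(m)))
    print([np.round(onz(F['top'],p,.13),4) for p in b])
E
```

```text
returns_box side 0.68 [303.2 200.2] [0.5737 0.166  0.    ]
returns_box top 0.55 [382.1 157.1] [0.5627 0.1943 0.    ]
   tri [0.5586 0.1978 0.0182]
doorway side 0.72 [302.6 168.3] [0.5714 0.1695 0.1   ]
doorway top 0.75 [389.1 140.5] [0.5737 0.1933 0.1   ]
   tri [0.5642 0.1945 0.1124]
sill_edge side 0.92 [296.2 172.5] [0.5763 0.2011 0.1   ]
sill_edge top 0.57 [393.1 143.6] [0.5658 0.1841 0.1   ]
   tri [0.5775 0.1847 0.0913]
flap_edge side 0.95 [300.3 165.2] [0.581  0.1628 0.105 ]
flap_edge top 0.62 [395.2 143.1] [0.5653 0.1801 0.105 ]
   tri [0.5676 0.1836 0.1144]
block_center side 0.93 [322.6 173.1] [0.4971 0.2109 0.115 ]
block_center top 0.72 [374.5 169.8] [0.4979 0.2338 0.115 ]
   tri [0.4909 0.2346 0.1267]
small_tin side 0.55 [229.1 273.1] [0.5893 0.534  0.    ]
small_tin top 0.68 [253.5 146.5] [0.5977 0.5358 0.    ]
   tri [5.929e-01 5.340e-01 4.000e-04]
film_gauge side 0.57 [302.4 283.5] [0.427  0.5111 0.    ]
film_gauge top 0.67 [258.8 209.1] [0.4285 0.5194 0.    ]
   tri [0.4255 0.5179 0.0058]
tape_roll side 0.89 [373.6 270.2] [0.3    0.4139 0.    ]
tape_roll top 0.6 [299.4 
[... 381 characters left out ...]
+00,
        1.25790879e-02, -1.33794816e-05]), 'eef_pos': array([ 0.24834504, -0.62764596,  0.22658993]), 'ee_rot': array([-3.14157783e+00,  5.09051230e-05,  1.94764975e+00]), 'force': array([0.33786095, 0.9579843 , 0.59126431]), 'moment': array([ 0.01430275, -0.00308707,  0.06492238]), 'width': 0.08761441776949644}
side [0.11454022 1.19801878 0.5919813 ] 450.2897827014521
top [0.27378515 0.36528936 0.96271319] 376.98801254730006
0.98 [349.3, 149.1, 404.9, 190.9] ((376.39117431640625, 170.8852996826172), (50.84977722167969, 27.917526245117188), 32.47119140625)
[array([0.4968, 0.2977, 0.13  ]), array([0.5523, 0.2614, 0.13  ]), array([0.4858, 0.1662, 0.13  ]), array([0.4319, 0.2031, 0.13  ])]
```

View pics/top0.png

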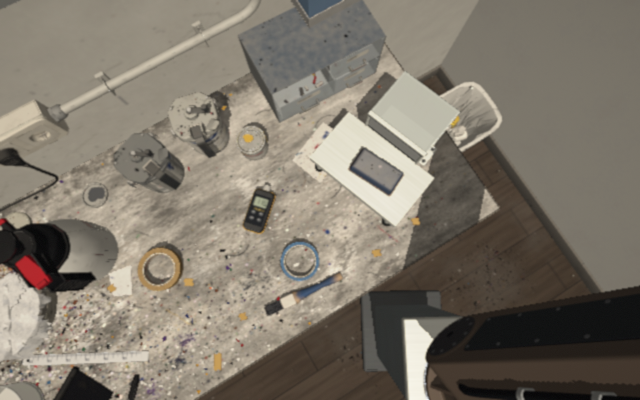

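View pics/side0.png

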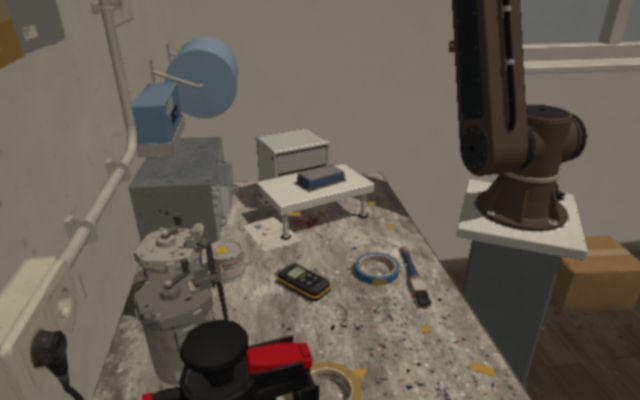

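Both pictures show the shelf (in top, corners about (312,157), (393,223), (434,181), (341,110)) with the block near (376,170), and the box beyond it. I'll fit the box pose from the shelf's outline next.

```bash
python3 - <<'E'
from h import *
f=grab_frame('top');g=grab_frame('side')
a=cv2.resize(f['pixels'][90:240,290:480],None,fx=4,fy=4,interpolation=cv2.INTER_CUBIC)[:,:,::-1]
cv2.imwrite('pics/topc.png',a)
b=cv2.resize(g['pixels'][115:250,230:400],None,fx=4,fy=4,interpolation=cv2.INTER_CUBIC)[:,:,::-1]
cv2.imwrite('pics/sidec.png',b)
for p in [(311,157),(393,223),(434,181),(341,110)]: print(p,np.round(onz(f,p,.1),4))
E
```

```text
(311, 157) [0.5357 0.381  0.1   ]
(393, 223) [0.375  0.1944 0.1   ]
(434, 181) [0.4725 0.0929 0.1   ]
(341, 110) [0.6534 0.3065 0.1   ]
```

View pics/topc.png

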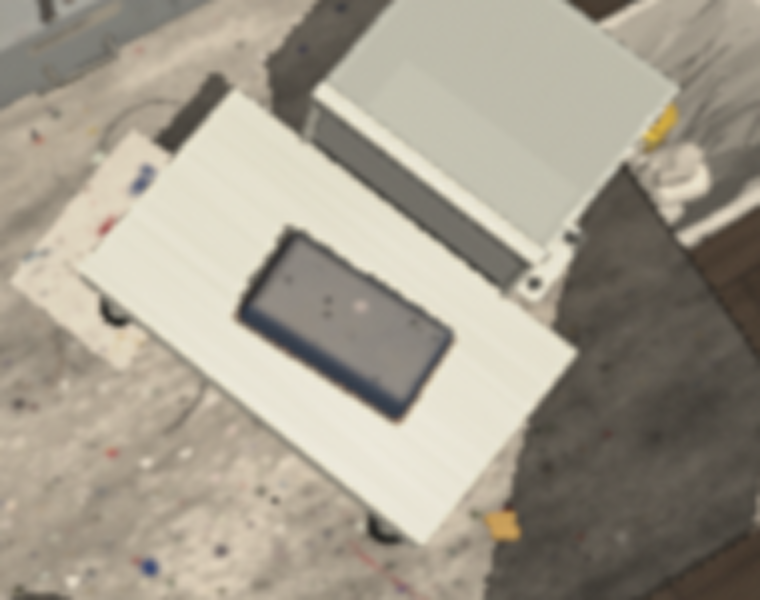

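View pics/sidec.png

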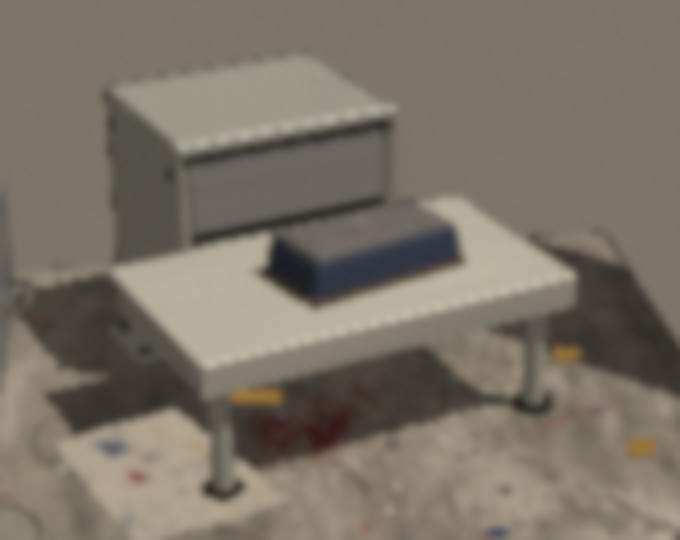

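```bash
cat > fit.py <<'E'
from h import *
from scipy.optimize import least_squares
f=grab_frame('top');g=grab_frame('side')
T=lambda u,v:np.array([290+u/4-.375,90+v/4-.375]); S=lambda u,v:np.array([230+u/4-.375,115+v/4-.375])
def fit(obs,x0):
    def pt(p,q): c,s=np.cos(p[2]),np.sin(p[2]); return np.array([p[0]+c*q[0]-s*q[1],p[1]+s*q[0]+c*q[1],q[2]])
    fun=lambda p:np.concatenate([proj(F,pt(p,q))-m for F,m,q in obs])
    r=least_squares(fun,x0,loss='soft_l1'); print(np.round(r.x,4),np.degrees(r.x[2]),'res px',np.round(fun(r.x),1)); return r.x
L,B,Rr,U=(-.15,.13,.1),(-.15,-.13,.1),(0,-.13,.1),(0,.13,.1)
ot=[(f,T(82,265),L),(f,T(425,543),B),(f,T(577,352),Rr),(f,T(232,90),U)]
os=[(g,S(113,272),U),(g,S(203,370),L),(g,S(577,277),B),(g,S(462,198),Rr)]
x0=[.56,.19,.67-1.57+.0]; x0[2]=-np.radians(40)+0
b=None
for o in (ot,os,ot+os): b=fit(o,[.56,.195,-.7])
h=lambda x,y:(x*.032,y*.059,.1)
ob=[(f,T(237,316),h(-1,1)),(f,T(398,421),h(-1,-1)),(g,S(318,302),h(-1,1)),(g,S(266,270),h(1,1)),(g,S(463,263),h(-1,-1))]
k=fit(ob[:2],[.49,.23,-.7]);k=fit(ob,[.49,.23,-.7])
c,s=np.cos(b[2]),np.sin(b[2]);d=k[:2]-b[:2]
print('block in box',c*d[0]+s*d[1],-s*d[0]+c*d[1],np.degrees(k[2]-b[2]))
E
python3 fit.py
```

```text
[ 0.5663  0.19   -0.7076] -40.541919988303015 res px [-1.4  0.7 -0.2  0.7  0.6 -0.5  0.7 -1.3]
[ 0.5593  0.1944 -0.7148] -40.95371330521755 res px [-1.  -0.2 -0.1  0.2  1.4  0.   0.  -0.7]
[ 0.5639  0.1906 -0.7059] -40.447415805863926 res px [-1.6  1.8 -0.3  1.7  0.5  0.4  0.4 -0.2 -1.7 -0.9 -0.4 -0.8  0.3 -1.1
 -1.3 -1.6]
[ 0.4997  0.2277 -0.6089] -34.887623185655386 res px [-1.1 -0.6  1.   0.5]
[ 0.4977  0.2262 -0.6111] -35.014358309484955 res px [-0.4  0.2  1.7  1.4 -1.7  1.  -2.1 -0.3  0.8 -0.8]
block in box -0.0734882441623184 -0.01579336447884575 5.433057496378966
```

Box at (0.564, 0.191), yaw −40.4°. The block is about 16 mm to the right (box y = −16 mm) and turned +5.4°. The plan is to nudge its right end left with the closed fingers, then open them and push from behind.

```bash
python3 -m inch '0 25 33 5 0 0 55;0 25 33 5 0 0 55;0 25 33 5 0 0 55;0 25 33 5 0 0 55;0 25 33 5 0 0 55;0 25 33 5 0 0 55;0 17.6 78.1 2.4 0 0 118;0 17.6 78.1 2.4 0 0 118;0 17.6 78.1 2.4 0 0 118;0 17.6 78.1 2.4 0 0 118;0 17.6 78.1 2.4 0 0 118;0 17.6 78.1 2.4 0 0 118'
```

```text
t: 2.65
eef_pos: [0.4351, 0.0438, 0.2559]
ee_rot: [-3.141, 0.001, -2.27]
force: [0.5, -0.1, -0.1]
width: 0.0003
```

```bash
python3 -m inch '0 -1.1 10.9 0 0 0 -0.4;0 -1.1 10.9 0 0 0 -0.4;0 -1.1 10.9 0 0 0 -0.4;0 -1.1 10.9 -5 0 0 -0.4;0 -1.1 10.9 -10 0 0 -0.4;0 -1.1 10.9 -14.2 0 0 -0.4;0 -1.1 10.9 -14.2 0 0 -0.4;0 -1.1 10.9 -14.2 0 0 -0.4'
cat > look.py <<'E'
import sys; from h import *
f=grab_frame('top');g=grab_frame('side')
a=cv2.resize(f['pixels'][90:240,290:480],None,fx=4,fy=4,interpolation=cv2.INTER_CUBIC)[:,:,::-1]
b=cv2.resize(g['pixels'][115:250,230:400],None,fx=4,fy=4,interpolation=cv2.INTER_CUBIC)[:,:,::-1]
w=np.zeros((540+600,760,3),'uint8');w[:600]=a;w[600:,:680]=b
cv2.imwrite(f'pics/{sys.argv[1]}.png',cv2.resize(w,(400,600),interpolation=cv2.INTER_AREA))
F={'top':f,'side':g}; B=np.array([.5645,.1905]);u=np.array([.761,-.649]);v=np.array([.649,.761])
bx=lambda X:np.round([(X[:2]-B)@u,(X[:2]-B)@v],4)
for c in F:
  for d in pinpoint(c,'block_center')[:1]: print(c,round(d['p'],2),'box xy',bx(onz(F[c],d['location'],.115)))
for c in F:
  for d in regions_of(c,'block_center')[:1]:
    m=cv2.findNonZero(d['pixels'].astype('uint8'));r=cv2.minAreaRect(m);print(c,'reg',round(d['p'],2),m.shape[0],[bx(onz(F[c],p,.115)).tolist() for p in cv2.boxPoints(r)])
e=telemetry.get_state()['eef_pos'];print('tcp box',bx(e),e[2])
E
python3 look.py l1
```

```text
t: 3.65
eef_pos: [0.4251, 0.153, 0.1154]
ee_rot: [-3.14, 0.003, -2.277]
force: [-0.3, -0.2, 0.1]
width: 0.0004
top 0.95 box xy [-0.0758 -0.0135]
side 0.81 box xy [-0.0711 -0.0171]
top reg 0.88 916 [[-0.1188, 0.0399], [-0.0499, 0.0484], [-0.0397, -0.0631], [-0.1078, -0.0702]]
side reg 0.91 891 [[-0.0359, 0.0376], [-0.0244, -0.1087], [-0.1414, -0.0547], [-0.1455, 0.0758]]
tcp box [-0.0823 -0.1192] 0.11490639778163335
```

View pics/l1.png

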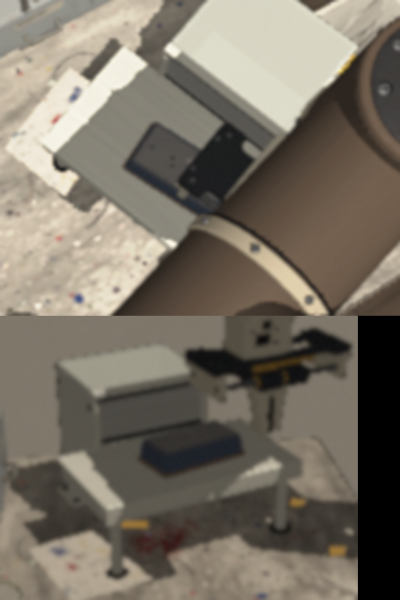

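The closed fingers stand to the right of the block, seen in the side half at about (265,410). Next is the sideways push along box +y.

```bash
python3 -m inch '0 0.6 0.8 0 0 0 0;0 1.1 1.3 0 0 0 0;0 1.3 1.5 0 0 0 0;0 1.5 1.7 0 0 0 0;0 1.6 1.9 0 0 0 0;0 1.8 2.1 0 0 0 0;0 1.9 2.3 0 0 0 0;0 2.1 2.4 0 0 0 0;0 2.2 2.6 0 0 0 0;0 2.3 2.7 0 0 0 0;0 2.3 2.7 0 0 0 0'
python3 look.py l2
```

```text
t: 5.32
eef_pos: [0.4476, 0.1802, 0.1149]
ee_rot: [-3.141, 0.003, -2.277]
force: [-0.9, -0.6, 0.5]
width: 0.0004
top 0.92 box xy [-0.0731 -0.0062]
side 0.77 box xy [-0.0683 -0.0171]
top reg 0.52 325 [[-0.1154, 0.043], [-0.0494, 0.0501], [-0.0458, 0.0021], [-0.1115, -0.0044]]
side reg 0.87 867 [[-0.038, 0.0444], [-0.0261, -0.1005], [-0.141, -0.0482], [-0.1457, 0.0813]]
tcp box [-0.0823 -0.0837] 0.11491719922520427
```

View pics/l2.png

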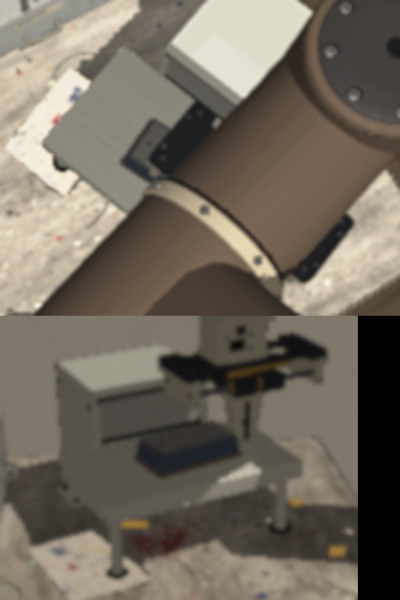

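The block has moved about 6.5 mm, and the fingers touch its right end in the side half at about (240,430). It needs about 10 mm more.

```bash
python3 -m inch '0 0.15 0.2 0 0 0 0;0 0.3 0.35 0 0 0 0;0 0.45 0.55 0 0 0 0;0 0.65 0.75 0 0 0 0;0 0.65 0.75 0 0 0 0;0 -1.3 -1.5 0 0 0 0;0 -1.3 -1.5 0 0 0 0;0 -1.3 -1.5 8 0 0 0;0 -8 -4 13 0 0 0;1 -14 0 13 0 0 0;1 -14 0 13 0 0 0;1 -14 0 13 0 0 0'
python3 look.py l3
```

```text
t: 7.12
eef_pos: [0.3069, 0.1816, 0.2464]
ee_rot: [3.141, 0.008, -2.274]
force: [-0.6, -0.3, 0.3]
width: 0.0252
top 0.75 box xy [-0.0726  0.0075]
side 0.76 box xy [-0.0685 -0.0009]
top reg 0.69 1343 [[-0.1106, 0.0555], [-0.0428, 0.0593], [-0.041, -0.0571], [-0.1078, -0.0595]]
side reg 0.68 873 [[-0.0292, 0.0503], [-0.0281, -0.0925], [-0.1389, -0.0406], [-0.1346, 0.0876]]
tcp box [-0.1883 -0.1745] 0.24445939494246016
```

View pics/l3.png

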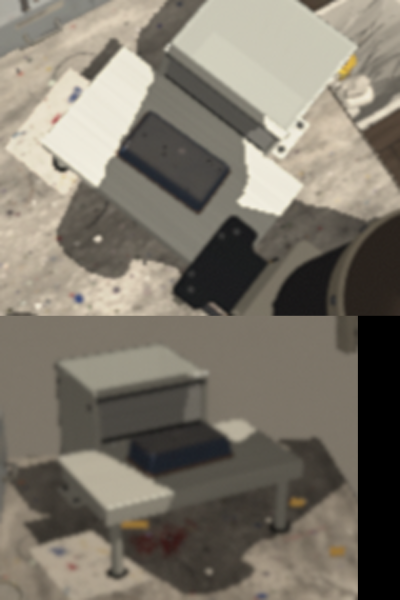

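The block now sits at box y ≈ 0 and turned by about 2° (top half, centred near (175,160)). I'll bring the open fingers down behind it and start the push.

```bash
python3 -m inch '1 15.1 10 0 0 0 -0.2;1 15.1 10 0 0 0 -0.2;1 15.1 10 0 0 0 -0.2;1 15.1 10 0 0 0 -0.2;1 15.1 10 -6 0 0 -0.2;1 15.1 10 -11 0 0 -0.2;1 15.1 10 -13.1 0 0 -0.2;1 15.1 10 -13.1 0 0 -0.2;1 15.1 10 -13.1 0 0 -0.2;1 15.1 10 -13.1 0 0 -0.2'
python3 look.py l4
```

```text
t: 8.68
eef_pos: [0.4597, 0.2805, 0.1148]
ee_rot: [-3.14, 0.005, -2.282]
force: [0.4, 0.1, -0.2]
width: 0.0878
side 0.77 box xy [-0.0693 -0.0036]
top reg 0.59 87 [[-0.0725, -0.0431], [-0.0407, -0.0419], [-0.0405, -0.0576], [-0.0722, -0.0587]]
tcp box [-0.1383 -0.0002] 0.11384519672813506
```

```bash
python3 -m inch '1 0.8 -0.6 0.1 0 0 0.3;1 1.4 -1.2 0.1 0 0 0.3;1 1.6 -1.4 0.1 0 0 0.3;1 1.9 -1.6 0.1 0 0 0.3;1 2.1 -1.8 0.1 0 0 0.3;1 2.4 -2 0.1 0 0 0.3;1 2.6 -2.2 0.1 0 0 0.3;1 2.9 -2.5 0.1 0 0 0.3;1 3.2 -2.7 0.1 0 0 0.3;1 3.5 -3 0.1 0 0 0.3;1 3.8 -3.25 0.1 0 0 0.3;1 3.8 -3.25 0.1 0 0 0.3'
python3 look.py l5
```

```text
t: 10.48
eef_pos: [0.4974, 0.2473, 0.1149]
ee_rot: [-3.14, 0.003, -2.277]
force: [0.1, -0.5, -0.3]
width: 0.0876
top 0.42 box xy [-0.0531 -0.0012]
side 0.6 box xy [-0.0416 -0.0076]
top reg 0.46 90 [[-0.072, -0.0286], [-0.0178, -0.0338], [-0.02, -0.0501], [-0.0741, -0.0448]]
side reg 0.71 640 [[-0.0066, 0.0516], [-0.0022, -0.083], [-0.1141, -0.0329], [-0.1131, 0.0881]]
tcp box [-0.0884 -0.0002] 0.11493270041791617
```

View pics/l5.png

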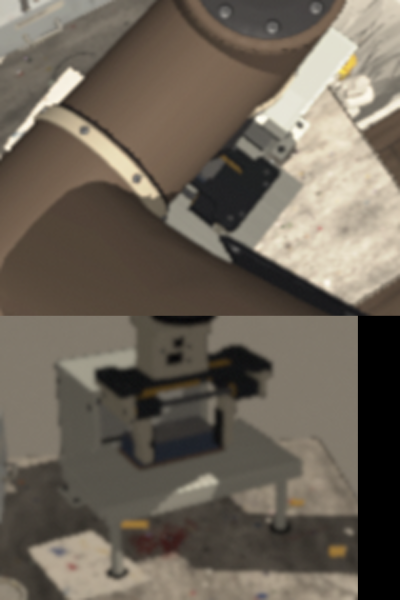

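Both fingers are behind the block, which is square to the doorway (side half, block near (185,440)). I'll push on into the flap.

```bash
python3 -m inch '1 0.25 -0.2 0.1 0 0 0;1 0.5 -0.45 0.1 0 0 0;1 0.8 -0.7 0.1 0 0 0;1 1.05 -0.9 0.1 0 0 0;1 1.3 -1.1 0.1 0 0 0;1 1.6 -1.35 0.1 0 0 0;1 1.85 -1.6 0.1 0 0 0;1 2.1 -1.8 0.1 0 0 0;1 2.4 -2.05 0.1 0 0 0;1 2.6 -2.2 0.1 0 0 0;1 2.9 -2.45 0.1 0 0 0;1 2.9 -2.45 0.1 0 0 0'
python3 look.py l6
```

```text
t: 12.28
eef_pos: [0.5264, 0.2229, 0.1158]
ee_rot: [-3.14, 0.003, -2.277]
force: [-0.4, 0.3, -0.8]
width: 0.0876
top 0.65 box xy [-0.0136 -0.0002]
top reg 0.51 122 [[-0.0461, -0.0144], [0.0043, -0.0225], [-0.0008, -0.0467], [-0.051, -0.0385]]
side reg 0.57 634 [[0.0315, 0.0492], [0.0381, -0.0883], [-0.0769, -0.038], [-0.0776, 0.0857]]
tcp box [-0.0504 -0.0001] 0.11587547443350317
```

View pics/l6.png

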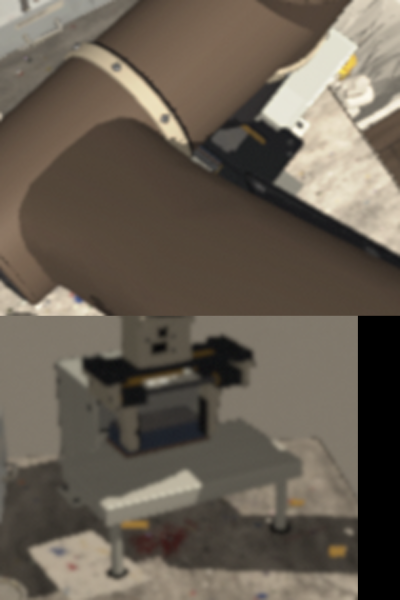

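The block is entering with the flap opening (side half, block at (165,430)). I'll continue slowly to just before the header.

```bash
python3 -m inch '1 0.2 -0.2 0.1 0 0 0;1 0.45 -0.4 0.1 0 0 0;1 0.7 -0.6 0.1 0 0 0;1 0.9 -0.8 0.1 0 0 0;1 1.1 -0.95 0.1 0 0 0;1 1.3 -1.1 0.1 0 0 0;1 1.5 -1.3 0.1 0 0 0;1 1.7 -1.45 0.1 0 0 0;1 1.95 -1.65 0.1 0 0 0;1 2.15 -1.85 0.1 0 0 0;1 2.15 -1.85 0.1 0 0 0;1 2.15 -1.85 0.1 0 0 0'
python3 look.py l7
```

```text
t: 14.08
eef_pos: [0.5477, 0.2047, 0.1169]
ee_rot: [-3.14, 0.003, -2.277]
force: [-1.3, 0.9, -0.7]
width: 0.0878
top 0.45 box xy [0.0271 0.0028]
side 0.21 box xy [-0.474   0.0859]
top reg 0.37 31 [[0.012, -0.02], [0.0189, -0.0206], [0.0159, -0.042], [0.009, -0.0414]]
tcp box [-0.0221 -0.0002] 0.11688091766428024
```

View pics/l7.png

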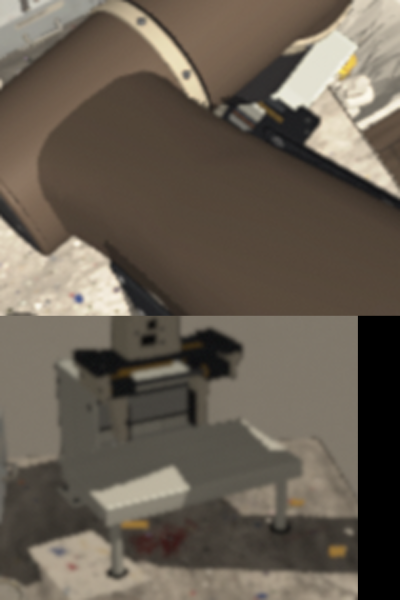

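The shelf is empty between the fingers and the flap shows at (160,400), so the block seems to have dropped. I'll draw back and check.

```bash
python3 -m inch '1 -1 0.85 0 0 0 0;1 -4 3.4 0 0 0 0;1 -9 7.7 0 0 0 0;1 -9 7.7 0 0 0 0;1 -11 7.7 10 0 0 0;1 -20 0 15 0 0 0;1 -20 -20 15 0 0 0;1 -20 -20 15 0 0 0;1 -15 -35 15 0 0 0;1 -10 -45 15 0 0 0;1 -10 -45 15 0 0 0;1 -10 -45 15 0 0 0'
python3 look.py l8; python3 - <<'E'
from h import *
F={c:grab_frame(c) for c in('side','top')}
for n in ('block_center','flap_edge','small_tin','film_gauge','tape_roll'):
    for c in F:
        for d in pinpoint(c,n)[:1]: print(n,c,round(d['p'],2),np.round(d['location'],1))
cv2.imwrite('pics/l9.png',np.vstack([cv2.resize(F['top']['pixels'][90:190,350:490],None,fx=4,fy=4,interpolation=cv2.INTER_CUBIC)[:300],cv2.resize(F['side']['pixels'][120:190,240:380],None,fx=4,fy=4,interpolation=cv2.INTER_CUBIC)])[:,:,::-1])
E
```

```text
t: 15.88
eef_pos: [0.4201, -0.1162, 0.2589]
ee_rot: [-3.139, 0.005, -2.276]
force: [2.0, 1.3, 0.9]
width: 0.0876
side 0.47 box xy [-0.0001 -0.0038]
tcp box [ 0.0874 -0.3254] 0.2580016529131191
flap_edge side 0.96 [304.8 164.2]
flap_edge top 0.71 [391.5 140.4]
small_tin side 0.91 [228.1 272. ]
small_tin top 0.85 [254.  148.3]
film_gauge side 0.6 [299.8 282.9]
film_gauge top 0.59 [263.6 209.6]
tape_roll side 0.85 [376.2 268.3]
tape_roll top 0.6 [298.6 257. ]
```

View pics/l9.png

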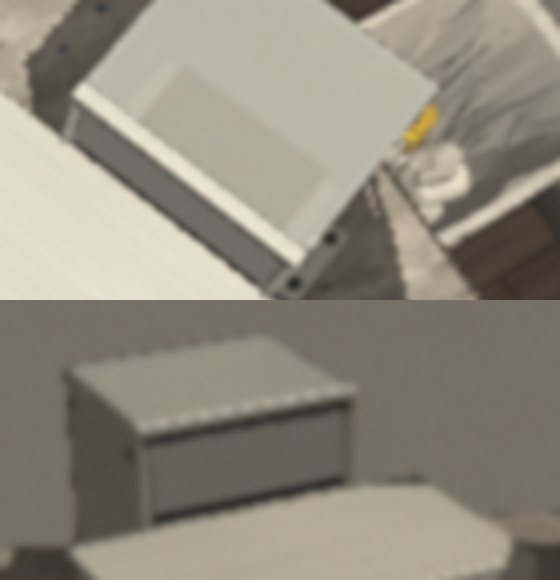

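The block is visible through the roof, with its tan underside up, around crop (235,150). The flap looks as it did at the start, with its edge at (305,164) in side against (300,165) before. I'll do a quick numeric check and hand in.

```bash
python3 -m inch '1 0 0 0 0 0 0;1 0 0 0 0 0 0;1 0 0 0 0 0 0;1 0 0 0 0 0 0'; python3 - <<'E'
from h import *
f=grab_frame('top');g=grab_frame('side');B=np.array([.5645,.1905]);u=np.array([.761,-.649]);v=np.array([.649,.761])
for z in(.02,.05):
  X=onz(f,(408.7,127.5),z)[:2]-B;print(z,X@u,X@v)
b=cv2.imread('pics/side0.png')[:,:,::-1].astype(int);d=abs(b-g['pixels'])[150:166,285:325].mean((0,1));print('flap-area diff vs start',d)
s=telemetry.get_state();print(s['force'],abs(s['qd']).max())
arm.job_done()
E
```

```text
t: 17.27
eef_pos: [0.4201, -0.114, 0.2582]
ee_rot: [-3.14, 0.003, -2.276]
force: [-0.9, 0.3, 0.3]
width: 0.0878
0.02 0.09805509515541085 -0.0039013287633688915
0.05 0.08428439397947343 -0.005548422752655061
flap-area diff vs start [4.6828125 4.471875  4.16875  ]
[-0.13011718 -0.30592297  0.24128504] 0.0019358167583776792
the job is handed in; nothing more can be done
```

The sanding block is in the returns box and the job is handed in at about 17 s; no verdict was reported. I nudged the block about 16 mm sideways into line with the closed fingers. Then I pushed it from behind with the open fingers through the flap until it dropped, and drew back clear.

**Last checks:**
- **Block:** it shows through the clear roof, lying in the pit at about box x 84–98 mm, y −5 mm, apparently turned over with its underside up. The network did not find it there, so this position is read from the picture by eye.
- **Flap:** it looks shut, and its area of the side picture matches the start picture closely. I judged this from pictures; the flap angle was not measured.
- **Tin, gauge and tape:** they show within about 5 pixels of where they started, which is within the network's scatter.
- **Arm:** it was at rest, touching nothing, with force readings near zero.

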